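Close and latch the slide alignment jig

TASK

Using only your fingertips, push the jig's hinged frame leaf up and all the way over its spine until it lies fully flat over the bed that holds the slide, letting it down without slamming. Only then push the latch pin all the way home so that the tongue covers the edge of the leaf. Do not pinch or force anything, leave the slide lying in its bed, and do not disturb the other things on the slab.

Things in the scene. Friction and masses are not known exactly. Their poses are not given: they have to be found in the camera images.
- jig: brass alignment jig, fixed; origin on the slate slab (15 mm above the table) under the middle of the spine; y along the spine, z up, x from the spine to the bed with the slide (roughly to the robot's right). It covers x -45 to +105, y -65 to +65 mm; bed rim 34 mm high. At its +y side is the latch bracket: x 40 to 80, y 57 to 119 mm, 48 mm high.
- spine (a point): middle of the hinge axis, 40 mm above the jig's origin, same axes as the jig
- leaf (a joint): leaf's angle about the spine (rad): 0 flat on the side away from the bed (jig's -x), 1.57 upright, 3.14 flat over the bed, its stop. It starts ajar, its outer 60 mm overhanging the jig with free space below down to the slab. Stiff hinge: it stays where it is left and takes about 1 to 3 N at the edge to turn.
- leaf_edge (a point): middle of the outer edge of the leaf's tab, 106 mm from the hinge axis. The leaf is an aluminium frame, 4 mm thick, 100 mm wide along the spine, with a 50 mm square window (30 to 80 mm from the axis), then a solid bar (80 to 95 mm) and a tab 44 mm wide.
- latch (a joint): travel of the latch (m): 0 = drawn back, 0.030 = home, its stop; it moves along the jig's -y and takes about 2 N, staying where it is left. The steel tongue is 18 mm wide and 4 mm thick, 4 mm above the leaf's middle plane when the leaf is flat.
- latch_pin (a point): top centre of the latch's upright steel pin, 14 mm in diameter, which stands 28 mm high on the tongue (pin top 76 mm above the jig's origin). Push it along the jig's -y.
- slide: grey bound slide, 50 x 50 x 5 mm, loose in the bed's 56 mm square recess; origin at the centre of its underside. It stays there.
- weight: pewter weight, 48 mm in diameter, 62 mm high, stands beyond the bed's end; origin under its centre; leave it alone
- frames: stack of square plastic binding frames, 64 x 62 mm, 30 mm high, at the jig's +y side; origin under its centre; leave it alone
- loupe: black loupe, 48 mm in diameter, 45 mm high; origin under its centre; leave it alone
- dust_brush: brush 160 mm long, lying; leave it alone
- glass_pack: carton of cover glasses, 56 x 56 x 28 mm; origin under its centre; leave it alone
There are look-alikes about, which are no part of the job. Of the things shaped like the slide, the grey one is meant.

How it is judged:
By the outcome, as a careful person would: the job done as asked, in the order asked, and still so for the second after the job is handed in, with the robot touching nothing.
It also fails if it takes over 51 s, if anything falls off the work surface, if the arm or the gripper's body presses on something with over 40 N, if the wrist force passes 120 N, or if a joint passes its speed limit or range.

ROBOT

A 6-joint arm with a two-finger parallel gripper is mounted at the origin on the work surface. World frame = base frame: x ahead of the robot, y to its left, z up, the work surface at z = 0. Lengths are in m, angles in rad, forces in N, time in s.
With the tool pointing down it reaches from about 0.35 to 0.975 m from the base axis. Payload 4.9 kg.
Tool frame: the origin (TCP) lies on the mounting face of the last link; the fingertips stand 173 mm ahead of it and the grasp point (between the pads) lies 155 mm ahead of it; z points along the fingers, y is the direction in which the jaws open and shut (so a half turn about z gives the same grasp; the last joint's range is limited). The gripper opens to 85 mm and grips with 20 to 120 N. Pads are 22 mm wide; open, the fingers measure 114 mm over their backs; the gripper's body (76 mm by 85 mm) begins 54 mm behind the grasp point. The pads swing forward as they close: fully open they stand 13 mm farther back than shut.
Start: joints at [-0.119, 0.053, 1.613, -0, 1.476, -0.119], TCP at [0.625, 0, 0.405] pointing down, gripper open.
Joint ranges: [-3.01, 3.01], [-1.01, 2.22], [0.06, 2.58], [-1.02, 4.17], [0.09, 2.62], [-3.14, 3.14]. Speed limits (rad/s): [2.57, 2.57, 3.14, 3.14, 3.14, 3.14].

INTERFACE

Orientations are given as a unit quaternion [w, x, y, z].
In Python, from plant import manip gives the robot as it stands.
- The arm moves only by the tool play_rows, never from a script. Its argument "increments" is a list of rows, each an object with "offset": the shift along the tool's x, y, z in mm, a list of three; "twist": the turn about the tool's z in rad; "grip": the opening, from 0 (shut) to 1 (fully open). In form: [{"offset": [dx, dy, dz], "twist": twist, "grip": grip}, ...]. A call has 1 to 5 rows; each row is the pose to reach, as a shift and turn from the pose commanded when the call began, along the tool's axes at that moment; what a row does not reach only later rows make up. A row lasts 1/12 s, in which the tool goes at most 41.7 mm and 7.16 degrees, less where a joint would pass 70% of its speed; a pose out of reach is approached as far as the arm can. A call with a gripper value outside its range is refused whole. The fingers move at their own pace and stop on an object; the grip force is fixed at half the most. Time passes only in rows, so rows that repeat a pose let the fingers close. It gives the time, the measured TCP pose, the force and the opening at its end, in the units of the state.
- manip.state(): the state, without advancing time (a new reading comes with each control period).
- manip.grab_frame(name): name is "scene" or "side" or "wrist"; returns the picture (420x560x3 uint8, blue, green, red); there is no depth.
- manip.get_calibration(name): a dict with "fx", "fy", "cx", "cy" (pixels), "T" (4x4, takes a point from camera to world coordinates). Camera axes: x right, y down, z forward; pixel columns grow to the right and rows downward; lengths in m; the calibration is good to about 2 mm. A picture is of the moment at which its call begins: read the wrist's pose just before it. get_calibration takes no time and is no camera call; for the wrist camera it gives the pose at the moment of the call.
- manip.job_done(): hands the job in, once; it reports no verdict.
Trained networks look in the newest picture that a camera, given by its name, has taken for a name from the list of things; names that differ only in an ending like _2 or _b are one class to them, and where a whole thing is asked for, a point or a joint stands for the part that bears it (a point fixed in the world has none). Each returns a list of dicts, best first, with "p" (0 to 1); they miss things now and then, are a little off and sometimes report something else, mostly with a low value. They report only what shows in the picture. A call takes as long as a camera call. They do not tell look-alikes from the thing itself.
- manip.boxes_of(query, camera): "xyz" ([x, y, z] in m, in the coordinates of the camera as it stood for that picture, good to about 4 mm: the middle of the surface that is visible of it).
- manip.tip_of(query, camera): "xyz" ([x, y, z] in m, in the coordinates of the camera as it stood for that picture, good to about 4 mm: a listed point, or the origin of a listed thing).
The state is a dict: "time": time; "joint_pos": joint angles; "joint_vel": joint speeds; "joint_efforts": joint torques, N m; "tool_pos": TCP position; "tool_rot": TCP orientation; "contact_force": force on the tool from outside, world axes, zero at the start; "ft_torque": the same for the moment, N m; "gripper_width": opening from 0.0 (shut) to 1.0 (fully open).
Only numpy, scipy, OpenCV 4.12 (cv2) and the standard library are available. Lean on these libraries where they do the work, as an engineer would, in place of code of your own. Each camera call takes 0.05 s, during which the arm holds its last target. There are 200 camera calls.

## Working session

There is one attempt and no reset: what is moved stays moved. The work goes in short steps, Python scripts to look and compute and a tool call to move; the robot and the scene stay as the last step left them, time stands still between calls to the robot, and variables do not carry over. Pictures are saved under pics/ and viewed, about 8 in all and at most 12, crops included, and the job is handed in when it is done.

Besides the shell and the picture viewer there is one more tool, called after ">>>" in YAML: its name, and indented under it one key for each argument. play_rows: Moves the arm, as the interface text tells. Its arguments: {"type":"object","properties":{"increments":{"type":"array"}},"required":["increments"]}

```bash
mkdir -p pics; cat > h.py <<'E'
import numpy as np, cv2
from plant import manip
def world(q,cam,fn='tip_of',n=3):
    T=np.array(manip.get_calibration(cam)["T"])
    out=[]
    for d in getattr(manip,fn)(q,cam)[:n]:
        p=T@np.r_[d["xyz"],1]; out.append((round(d["p"],2),np.round(p[:3],4).tolist()))
    return out
E
python3 - <<'E'
from h import *
a=[manip.grab_frame(c) for c in("scene","side")]
for c,i in zip(("scene","side"),a): cv2.imwrite(f"pics/{c}0.png",i)
for c in("scene","side"):
    for q in("jig","spine","leaf_edge","latch_pin","slide","weight","frames","loupe"):
        print(c,q,world(q,c))
s=manip.state(); print(s)
E
```

```text
scene jig [(0.75, [0.5512, 0.0166, 0.0184])]
scene spine [(0.93, [0.5472, 0.0141, 0.0567])]
scene leaf_edge []
scene latch_pin [(0.72, [0.6129, -0.0619, 0.0929])]
scene slide [(0.64, [0.5336, -0.037, 0.0441])]
scene weight [(0.42, [0.5085, -0.1484, 0.0169])]
scene frames [(0.9, [0.6837, 0.0211, 0.0123])]
scene loupe [(0.81, [0.4581, 0.3932, 0.0195]), (0.4, [0.5339, -0.0376, 0.0439])]
side jig [(0.94, [0.5465, 0.0183, 0.0116])]
side spine [(0.73, [0.5398, 0.0158, 0.054])]
side leaf_edge [(0.87, [0.5666, 0.1075, 0.11])]
side latch_pin [(0.51, [0.6177, -0.062, 0.0924])]
side slide [(0.92, [0.2599, -0.3008, -0.0003]), (0.74, [0.5312, -0.0355, 0.0445])]
side weight [(0.73, [0.5115, -0.1458, 0.0123])]
side frames [(0.66, [0.6812, 0.0229, 0.0164])]
side loupe [(0.71, [0.4521, 0.3941, 0.0161])]
{'time': 0.9, 'joint_pos': array([-1.19005987e-01,  5.26938718e-02,  1.61288087e+00,  4.56700218e-06,
        1.47603517e+00, -1.18958183e-01]), 'joint_vel': array([-1.43603223e-03,  2.66386531e-05, -1.45870313e-03, -1.03754770e-03,
       -7.43957071e-05,  1.28153238e-03]), 'joint_efforts': array([-3.37105303e-04, -3.93677974e+01, -3.70464885e+01, -2.34370073e-04,
        4.27475043e-04,  7.99701979e-06]), 'tool_pos': array([ 6.24982741e-01, -7.76323035e-07,  4.04718817e-01]), 'tool_rot': array([-8.18715398e-06,  7.07123835e-01,  7.07089727e-01, -3.54665689e-06]), 'contact_force': array([ 0.18549252, -0.20789748, -0.10950983]), 'ft_torque': array([ 0.00323685, -0.02229556,  0.01263223]), 'gripper_width': 1.0070769123558836}
```

View pics/scene0.png

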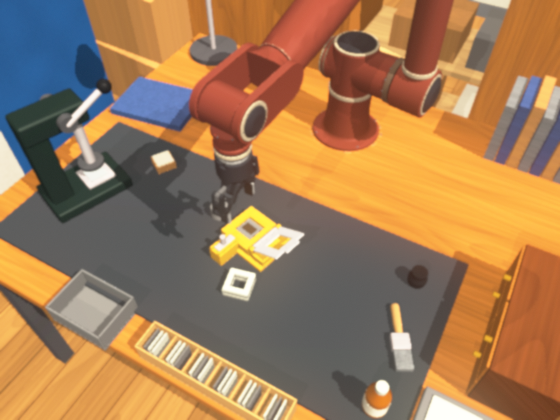

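View pics/side0.png

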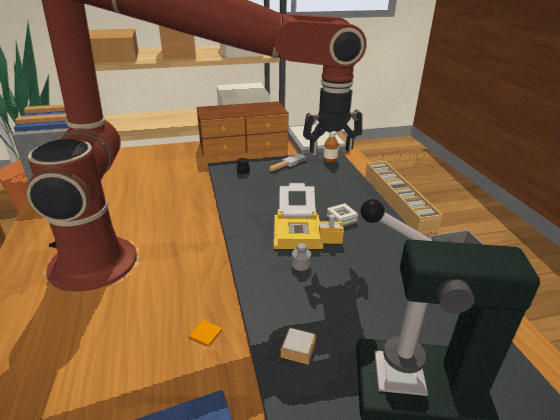

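The scene view shows the yellow jig at about (250,235), the leaf ajar to its right at (280,243), the latch bracket at (222,247) and the frames at (238,283). The side view shows the leaf standing at about 30° behind the jig at (297,198), and the weight at (302,258). Next I'll use the wrist camera for better numbers.

```bash
python3 - <<'E'
from h import *
i=manip.grab_frame("wrist"); cv2.imwrite("pics/w0.png",i)
for q in("jig","spine","leaf_edge","latch_pin","slide","weight","frames"):
    print(q,world(q,"wrist"))
E
```

```text
jig [(0.66, [0.5464, 0.0161, 0.0162])]
spine [(0.62, [0.5449, 0.0188, 0.0562])]
leaf_edge [(0.6, [0.5726, 0.1045, 0.105])]
latch_pin [(0.57, [0.6204, -0.0663, 0.091])]
slide [(0.65, [0.5365, -0.0376, 0.0388])]
weight [(0.61, [0.5106, -0.1462, 0.0177])]
frames [(0.57, [0.621, -0.0614, 0.0896])]
```

View pics/w0.png

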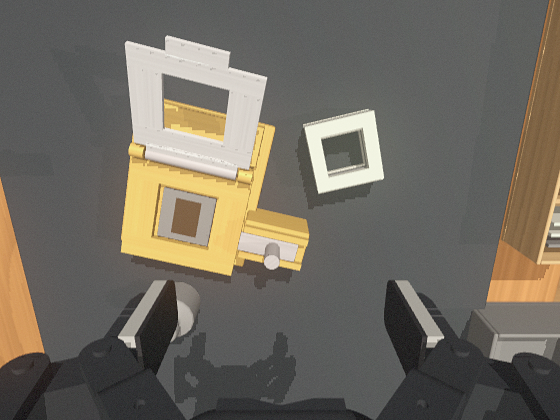

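The wrist view shows the leaf's tab at (197,50), the hinge ends at (137,150) and (246,176), the slide at (187,215), the pin top at (272,250), and the frames stack at (343,150). I'll back-project these points to get the yaw.

```bash
python3 - <<'E'
from h import *
c=manip.get_calibration("wrist");T=np.array(c["T"])
def bp(u,v,z):
    d=T[:3,:3]@np.array([(u-c["cx"])/c["fx"],(v-c["cy"])/c["fy"],1]);o=T[:3,3];return o+d*(z-o[2])/d[2]
def line(a,b,z):
    A,B=bp(*a,z),bp(*b,z);d=B-A;print(np.round(A[:2],4),np.round(B[:2],4),"len",np.linalg.norm(d).round(4),"deg",np.degrees(np.arctan2(d[1],d[0])).round(1),"mid",((A+B)/2).round(4))
line((137,150),(246,176),.057)   # hinge
line((122,253),(232,275),.049)   # bed far end
line((159,184),(216,196),.049)
line((246,209),(308,236),.063)
for z in(.1,.11): line((166,37),(229,53),z) # tab edge
print(bp(271,251,.091))
E
```

```text
[0.5001 0.0289] [0.5945 0.0057] len 0.0972 deg -13.8 mid [0.5473 0.0173 0.057 ]
[ 0.4693 -0.0739] [ 0.5765 -0.0982] len 0.1099 deg -12.8 mid [ 0.5229 -0.0861  0.049 ]
[ 0.5133 -0.0038] [ 0.5652 -0.0154] len 0.0532 deg -12.5 mid [ 0.5392 -0.0096  0.049 ]
[ 0.5941 -0.0234] [ 0.6507 -0.0498] len 0.0624 deg -25.0 mid [ 0.6224 -0.0366  0.063 ]
[0.5468 0.1138] [0.5895 0.1036] len 0.0439 deg -13.3 mid [0.5682 0.1087 0.1   ]
[0.5497 0.1126] [0.5909 0.1029] len 0.0423 deg -13.3 mid [0.5703 0.1078 0.11  ]
[ 0.61716875 -0.05177028  0.091     ]
```

>>> play_rows:
  increments:
    - {"offset":[141,-50,0],"twist":0.23,"grip":0}
    - {"offset":[141,-50,0],"twist":0.23,"grip":0}
    - {"offset":[141,-50,0],"twist":0.23,"grip":0}
    - {"offset":[141,-50,0],"twist":0.23,"grip":0}
    - {"offset":[141,-50,0],"twist":0.23,"grip":0}

```text
time: 1.72
tool_pos: [0.5734, 0.1448, 0.4048]
tool_rot: [-0.001, 0.782, 0.623, 0.0]
contact_force: [0.2, 0.9, 0.7]
gripper_width: 0.3
```

>>> play_rows:
  increments:
    - {"offset":[0,0,40],"twist":0,"grip":0}
    - {"offset":[0,0,80],"twist":0,"grip":0}
    - {"offset":[0,0,110],"twist":0,"grip":0}
    - {"offset":[0,0,130],"twist":0,"grip":0}
    - {"offset":[0,0,147],"twist":0,"grip":0}

```text
time: 2.13
tool_pos: [0.5743, 0.1403, 0.2548]
tool_rot: [-0.001, 0.784, 0.621, -0.002]
contact_force: [1.1, 0.1, -0.5]
gripper_width: 0.002
```

>>> play_rows:
  increments:
    - {"offset":[-7,0,0],"twist":0,"grip":0}
    - {"offset":[-13,0,0],"twist":0,"grip":0}
    - {"offset":[-18,0,0],"twist":0,"grip":0}
    - {"offset":[-21,0,-1],"twist":0,"grip":0}
    - {"offset":[-23,0,-4],"twist":0,"grip":0}

```text
time: 2.55
tool_pos: [0.5704, 0.1182, 0.2636]
tool_rot: [0.0, 0.784, 0.621, 0.002]
contact_force: [1.4, 2.3, 0.6]
gripper_width: 0.002
```

```bash
python3 - <<'E'
from h import *
i=manip.grab_frame("side"); 
cv2.imwrite("pics/s1.png",cv2.resize(i[100:260,220:400],None,fx=4,fy=3.75/1,interpolation=cv2.INTER_CUBIC)); print(manip.state()["contact_force"],manip.state()["tool_pos"])
# plan: jig-frame corner path -> cumulative tool offsets (tool x=-jig x, tool z=-z), mm
for t in range(25,181,5):
    a=np.radians(t); ex,ez=-np.cos(a),np.sin(a); n=np.array([-np.sin(a),-np.cos(a)])
    if t<=90:
        dep=20-8*(t-25)/65; x=106*ex+2*n[0]; z=106*ez+2*n[1]-dep
    else: x=94*ex+2*n[0]; z=94*ez+2*n[1]
    print(t,"face x %.0f tipz %.0f | tcp jig x %.0f z %.0f"%(x,55+z,x-11,55+z+173))
E
```

```text
[-1.0066304   1.38237292 -1.45003967] [0.57047598 0.11812336 0.26430248]
25 face x -97 tipz 78 | tcp jig x -108 z 251
30 face x -93 tipz 87 | tcp jig x -104 z 260
35 face x -88 tipz 95 | tcp jig x -99 z 268
40 face x -82 tipz 103 | tcp jig x -93 z 276
45 face x -76 tipz 111 | tcp jig x -87 z 284
50 face x -70 tipz 118 | tcp jig x -81 z 291
55 face x -62 tipz 124 | tcp jig x -73 z 297
60 face x -55 tipz 130 | tcp jig x -66 z 303
65 face x -47 tipz 135 | tcp jig x -58 z 308
70 face x -38 tipz 139 | tcp jig x -49 z 312
75 face x -29 tipz 143 | tcp jig x -40 z 316
80 face x -20 tipz 146 | tcp jig x -31 z 319
85 face x -11 tipz 148 | tcp jig x -22 z 321
90 face x -2 tipz 149 | tcp jig x -13 z 322
95 face x 6 tipz 149 | tcp jig x -5 z 322
100 face x 14 tipz 148 | tcp jig x 3 z 321
105 face x 22 tipz 146 | tcp jig x 11 z 319
110 face x 30 tipz 144 | tcp jig x 19 z 317
115 face x 38 tipz 141 | tcp jig x 27 z 314
120 face x 45 tipz 137 | tcp jig x 34 z 310
125 face x 52 tipz 133 | tcp jig x 41 z 306
130 face x 59 tipz 128 | tcp jig x 48 z 301
135 face x 65 tipz 123 | tcp jig x 54 z 296
140 face x 71 tipz 117 | tcp jig x 60 z 290
145 face x 76 tipz 111 | tcp jig x 65 z 284
150 face x 80 tipz 104 | tcp jig x 69 z 277
155 face x 84 tipz 97 | tcp jig x 73 z 270
160 face x 88 tipz 89 | tcp jig x 77 z 262
165 face x 90 tipz 81 | tcp jig x 79 z 254
170 face x 92 tipz 73 | tcp jig x 81 z 246
175 face x 93 tipz 65 | tcp jig x 82 z 238
180 face x 94 tipz 57 | tcp jig x 83 z 230
```

View pics/s1.png

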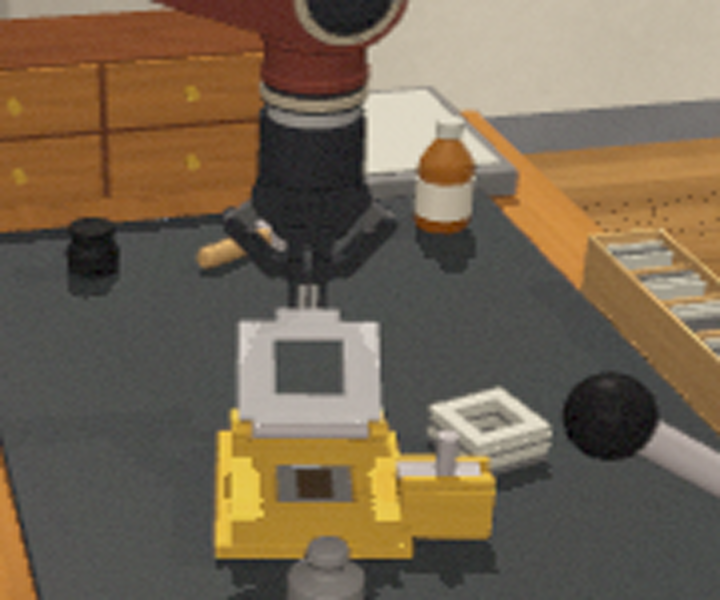

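The side view shows the fingertips at (305,295) standing centred behind the tab, just about touching it. I'll push up along the arc now.

>>> play_rows:
  increments:
    - {"offset":[-8,0,-6],"twist":0,"grip":0}
    - {"offset":[-14,0,-14],"twist":0,"grip":0}
    - {"offset":[-20,0,-22],"twist":0,"grip":0}
    - {"offset":[-26,0,-29],"twist":0,"grip":0}
    - {"offset":[-34,0,-35],"twist":0,"grip":0}

```text
time: 3.02
tool_pos: [0.5626, 0.086, 0.2995]
tool_rot: [0.001, 0.783, 0.622, 0.002]
contact_force: [1.8, 3.8, 2.3]
gripper_width: -0.002
```

```bash
python3 - <<'E'
from h import *
manip.grab_frame("side"); s=manip.state(); print(s["contact_force"],s["tool_pos"]); print(world("leaf_edge","side"))
E
```

```text
[1.3050232  2.36673276 2.41829472] [0.56258792 0.08459625 0.30025916]
[(0.75, [0.561, 0.0748, 0.1484])]
```

>>> play_rows:
  increments:
    - {"offset":[-7,0,-6],"twist":0,"grip":0}
    - {"offset":[-15,0,-11],"twist":0,"grip":0}
    - {"offset":[-24,0,-15],"twist":0,"grip":0}
    - {"offset":[-33,0,-19],"twist":0,"grip":0}
    - {"offset":[-42,0,-22],"twist":0,"grip":0}

```text
time: 3.53
tool_pos: [0.552, 0.0435, 0.3185]
tool_rot: [-0.0, 0.784, 0.621, -0.0]
contact_force: [0.4, 1.1, -1.2]
gripper_width: 0.001
```

>>> play_rows:
  increments:
    - {"offset":[-9,0,-2],"twist":0,"grip":0}
    - {"offset":[-18,0,-3],"twist":0,"grip":0}
    - {"offset":[-26,0,-3],"twist":0,"grip":0}
    - {"offset":[-34,0,-2],"twist":0,"grip":0}
    - {"offset":[-42,0,0],"twist":0,"grip":0}

```text
time: 3.95
tool_pos: [0.5426, 0.0029, 0.3188]
tool_rot: [0.0, 0.784, 0.621, -0.0]
contact_force: [-0.4, 0.2, 0.8]
gripper_width: -0.0
```

```bash
python3 - <<'E'
from h import *
i=manip.grab_frame("side"); s=manip.state(); print(s["contact_force"],s["tool_pos"]); print(world("leaf_edge","side"))
cv2.imwrite("pics/s2.png",cv2.resize(i[100:260,220:400],None,fx=4,fy=3.75,interpolation=cv2.INTER_CUBIC))
E
```

```text
[0.93207462 0.15877334 1.03247439] [0.54240012 0.00196133 0.31821622]
[(0.64, [0.5374, -0.0114, 0.1625])]
```

View pics/s2.png

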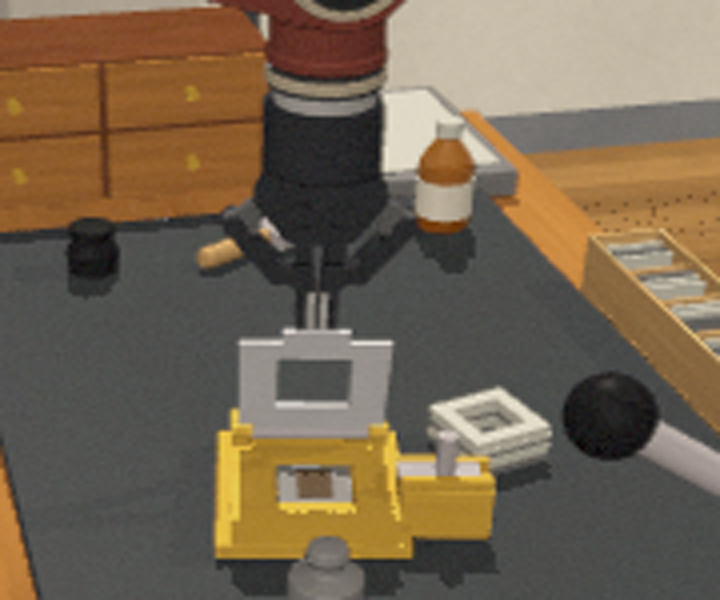

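The leaf is just past upright at about 105°, its edge at (318,335) with the fingertips behind it. I'll lower it along the arc.

>>> play_rows:
  increments:
    - {"offset":[-8,0,3],"twist":0,"grip":0}
    - {"offset":[-16,0,6],"twist":0,"grip":0}
    - {"offset":[-23,0,11],"twist":0,"grip":0}
    - {"offset":[-29,0,15],"twist":0,"grip":0}
    - {"offset":[-36,0,20],"twist":0,"grip":0}

```text
time: 4.47
tool_pos: [0.5345, -0.0319, 0.2983]
tool_rot: [0.0, 0.784, 0.621, 0.0]
contact_force: [1.8, 0.8, 0.6]
gripper_width: -0.0
```

>>> play_rows:
  increments:
    - {"offset":[-6,0,5],"twist":0,"grip":0}
    - {"offset":[-12,0,11],"twist":0,"grip":0}
    - {"offset":[-17,0,17],"twist":0,"grip":0}
    - {"offset":[-20,0,24],"twist":0,"grip":0}
    - {"offset":[-23,0,30],"twist":0,"grip":0}

```text
time: 4.88
tool_pos: [0.5292, -0.0543, 0.2679]
tool_rot: [0.0, 0.784, 0.621, -0.0]
contact_force: [0.0, -0.6, 1.6]
gripper_width: 0.001
```

```bash
python3 - <<'E'
from h import *
i=manip.grab_frame("side"); s=manip.state(); print(s["contact_force"],s["tool_pos"]); print(world("leaf_edge","side"))
cv2.imwrite("pics/s3.png",cv2.resize(i[100:260,220:400],None,fx=4,fy=3.75,interpolation=cv2.INTER_CUBIC))
E
```

```text
[ 0.26675396 -0.09044232  0.87732649] [ 0.5287275  -0.05440887  0.26660518]
[(0.76, [0.527, -0.0763, 0.1038])]
```

View pics/s3.png

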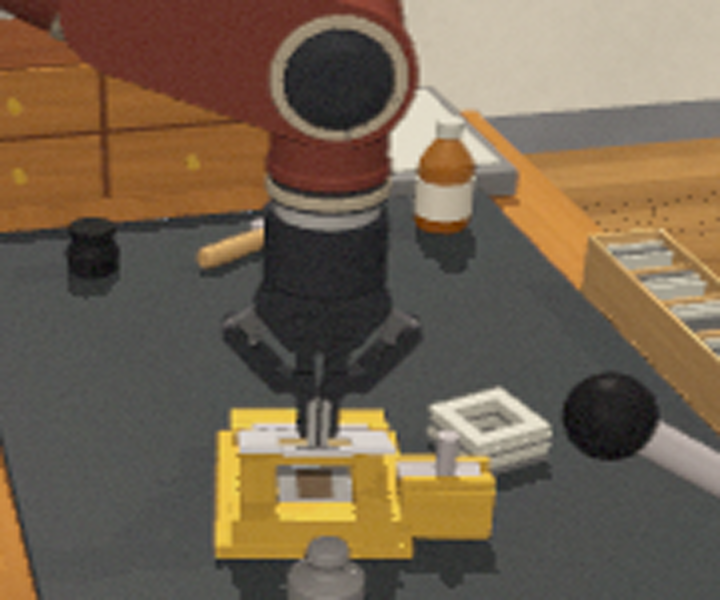

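The leaf is now at about 153°, with the fingertips pressing its bar at (318,440) and the pin at (447,450) clear. I'll go slower for the end.

>>> play_rows:
  increments:
    - {"offset":[-3,0,6],"twist":0,"grip":0}
    - {"offset":[-5,0,10],"twist":0,"grip":0}
    - {"offset":[-6,0,14],"twist":0,"grip":0}
    - {"offset":[-7,0,18],"twist":0,"grip":0}
    - {"offset":[-8,0,22],"twist":0,"grip":0}

```text
time: 5.4
tool_pos: [0.5276, -0.0617, 0.2465]
tool_rot: [0.0, 0.784, 0.621, -0.0]
contact_force: [0.4, -0.2, 2.0]
gripper_width: 0.0
```

>>> play_rows:
  increments:
    - {"offset":[0,0,3],"twist":0,"grip":0}
    - {"offset":[-1,0,6],"twist":0,"grip":0}
    - {"offset":[-1,0,9],"twist":0,"grip":0}
    - {"offset":[-2,0,12],"twist":0,"grip":0}
    - {"offset":[-2,0,14],"twist":0,"grip":0}

```text
time: 5.82
tool_pos: [0.527, -0.0635, 0.2323]
tool_rot: [-0.0, 0.784, 0.621, -0.0]
contact_force: [0.4, -0.6, 0.9]
gripper_width: -0.003
```

>>> play_rows:
  increments:
    - {"offset":[0,0,1],"twist":0,"grip":0}
    - {"offset":[0,0,2],"twist":0,"grip":0}
    - {"offset":[0,0,3],"twist":0,"grip":0}
    - {"offset":[0,0,4],"twist":0,"grip":0}
    - {"offset":[0,0,4],"twist":0,"grip":0}

```text
time: 6.23
tool_pos: [0.5273, -0.0635, 0.2302]
tool_rot: [-0.0, 0.784, 0.621, -0.001]
contact_force: [-5.1, 0.6, 10.3]
gripper_width: 0.0
```

The leaf has met its stop: the contact force is 10 N with the tips at z≈57 mm. I'll lift off and look.

>>> play_rows:
  increments:
    - {"offset":[0,0,-10],"twist":0,"grip":0}
    - {"offset":[0,0,-40],"twist":0,"grip":0}
    - {"offset":[0,0,-80],"twist":0,"grip":0}
    - {"offset":[0,0,-110],"twist":0,"grip":0}
    - {"offset":[0,0,-110],"twist":0,"grip":0}

```text
time: 6.65
tool_pos: [0.5291, -0.0639, 0.3474]
tool_rot: [0.006, 0.784, 0.621, 0.004]
contact_force: [2.1, 0.9, -0.2]
gripper_width: -0.001
```

>>> play_rows:
  increments:
    - {"offset":[10,35,0],"twist":0,"grip":0}
    - {"offset":[20,70,0],"twist":0,"grip":0}
    - {"offset":[22,100,0],"twist":0,"grip":0}
    - {"offset":[22,122,0],"twist":0,"grip":0}
    - {"offset":[22,122,0],"twist":0,"grip":0}

```text
time: 7.07
tool_pos: [0.6535, -0.0705, 0.3384]
tool_rot: [0.001, 0.784, 0.621, 0.001]
contact_force: [0.1, -0.6, 0.4]
gripper_width: -0.001
```

```bash
python3 - <<'E'
from h import *
s=manip.state(); print(s["contact_force"],s["tool_pos"])
i=manip.grab_frame("wrist"); cv2.imwrite("pics/w1.png",i)
j=manip.grab_frame("side"); cv2.imwrite("pics/s4.png",cv2.resize(j[100:260,220:400],None,fx=4,fy=3.75,interpolation=cv2.INTER_CUBIC))
y=np.array([.9736,-.2284]);x=np.array([-.2284,-.9736]);O=np.array([.5465,.017])
for c in("wrist","side"):
  for q in("leaf_edge","latch_pin","spine"):
    r=world(q,c); print(c,q,r,[np.round([x@(np.array(p[:2])-O),y@(np.array(p[:2])-O),p[2]],4) for _,p in r])
print("tcp jig",x@(s["tool_pos"][:2]-O),y@(s["tool_pos"][:2]-O))
E
```

```text
[ 0.06016067 -0.60656198  0.36274629] [ 0.65353067 -0.07046012  0.33844802]
wrist leaf_edge [(0.92, [0.5203, -0.0883, 0.0542]), (0.55, [0.5424, 0.0183, 0.016])] [array([ 0.1085, -0.0015,  0.0542]), array([-0.0003, -0.0043,  0.016 ])]
wrist latch_pin [(0.73, [0.6159, -0.0611, 0.0879]), (0.44, [0.5405, 0.0191, 0.0188])] [array([0.0602, 0.0854, 0.0879]), array([-0.0007, -0.0063,  0.0188])]
wrist spine [(0.93, [0.5428, 0.019, 0.0556])] [array([-0.0011, -0.0041,  0.0556])]
side leaf_edge [(0.61, [0.5237, -0.0878, 0.0611])] [array([0.1072, 0.0017, 0.0611])]
side latch_pin [(0.42, [0.6174, -0.0607, 0.0911])] [array([0.0595, 0.0868, 0.0911])]
side spine [(0.82, [0.5437, 0.0139, 0.0536])] [array([ 0.0037, -0.002 ,  0.0536])]
tcp jig 0.06070536630312685 0.1241809519538928
```

View pics/w1.png

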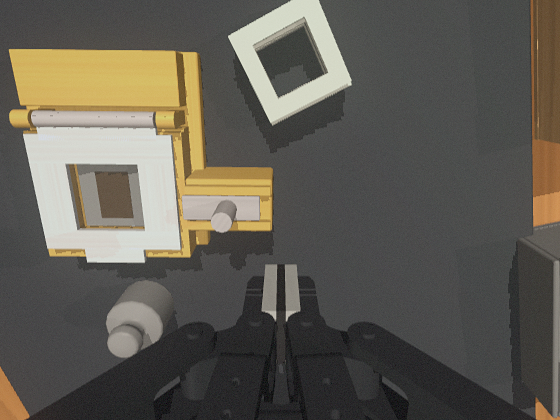

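View pics/s4.png

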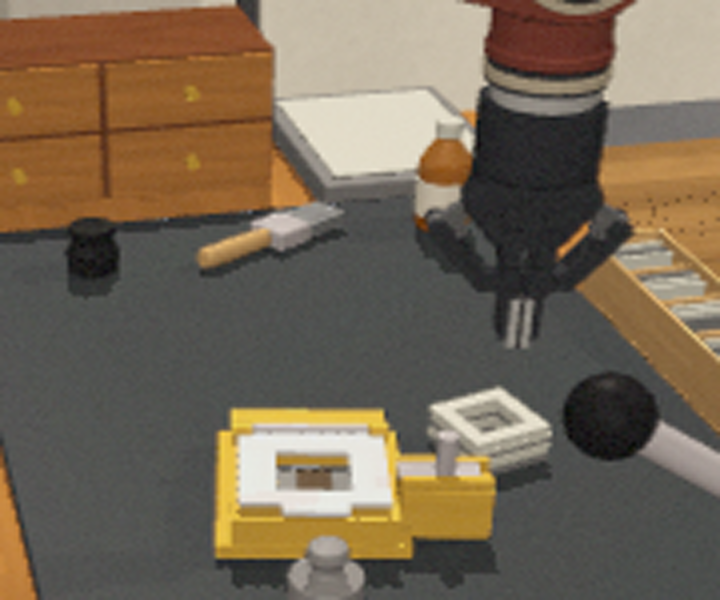

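Both views show the leaf flat over the bed, its window around the slide at (112,195) in the wrist view. The pin is at (223,215) there, drawn back, which is jig y≈86 mm. I'll go down beyond the pin and push.

>>> play_rows:
  increments:
    - {"offset":[0,0,30],"twist":0,"grip":0}
    - {"offset":[0,0,60],"twist":0,"grip":0}
    - {"offset":[0,0,80],"twist":0,"grip":0}
    - {"offset":[0,0,92],"twist":0,"grip":0}
    - {"offset":[0,0,92],"twist":0,"grip":0}

```text
time: 7.88
tool_pos: [0.6493, -0.0695, 0.2431]
tool_rot: [-0.002, 0.784, 0.621, -0.002]
contact_force: [0.8, 0.6, -0.1]
gripper_width: -0.001
```

>>> play_rows:
  increments:
    - {"offset":[0,-4,0],"twist":0,"grip":0}
    - {"offset":[0,-8,0],"twist":0,"grip":0}
    - {"offset":[0,-12,0],"twist":0,"grip":0}
    - {"offset":[0,-16,0],"twist":0,"grip":0}
    - {"offset":[0,-20,0],"twist":0,"grip":0}

```text
time: 8.3
tool_pos: [0.6317, -0.0653, 0.2486]
tool_rot: [0.002, 0.784, 0.621, 0.001]
contact_force: [1.5, -0.5, 0.7]
gripper_width: -0.003
```

>>> play_rows:
  increments:
    - {"offset":[0,-4,0],"twist":0,"grip":0}
    - {"offset":[0,-8,0],"twist":0,"grip":0}
    - {"offset":[0,-12,0],"twist":0,"grip":0}
    - {"offset":[0,-15,0],"twist":0,"grip":0}
    - {"offset":[0,-18,0],"twist":0,"grip":0}

```text
time: 8.72
tool_pos: [0.6136, -0.0611, 0.2468]
tool_rot: [0.0, 0.784, 0.621, 0.0]
contact_force: [2.1, -0.0, 0.6]
gripper_width: 0.001
```

>>> play_rows:
  increments:
    - {"offset":[0,-2,0],"twist":0,"grip":0}
    - {"offset":[0,-4,0],"twist":0,"grip":0}
    - {"offset":[0,-6,0],"twist":0,"grip":0}
    - {"offset":[0,-6,0],"twist":0,"grip":0}

```text
time: 9.05
tool_pos: [0.6081, -0.0598, 0.2468]
tool_rot: [0.0, 0.784, 0.621, 0.0]
contact_force: [2.6, -1.5, -0.2]
gripper_width: 0.001
```

```bash
python3 - <<'E'
from h import *
j=manip.grab_frame("side"); s=manip.state(); print(s["contact_force"],s["tool_pos"])
y=np.array([.9736,-.2284]);x=np.array([-.2284,-.9736]);O=np.array([.5465,.017])
for q in("latch_pin","leaf_edge"):
    r=world(q,"side"); print(q,r,[np.round([x@(np.array(p[:2])-O),y@(np.array(p[:2])-O),p[2]],4) for _,p in r])
print("tcp jig",x@(s["tool_pos"][:2]-O),y@(s["tool_pos"][:2]-O))
E
```

```text
[ 2.26374988 -0.43428446 -0.36887049] [ 0.60813921 -0.05984573  0.24673015]
latch_pin [(0.72, [0.5895, -0.0558, 0.0892])] [array([0.0611, 0.0585, 0.0892])]
leaf_edge [] []
tcp jig 0.060738611258562815 0.07756349805086672
```

Pin is at y≈58 mm, close to home. I'll press on gently until it stops.

>>> play_rows:
  increments:
    - {"offset":[0,-1,0],"twist":0,"grip":0}
    - {"offset":[0,-2,0],"twist":0,"grip":0}
    - {"offset":[0,-2,0],"twist":0,"grip":0}

```text
time: 9.45
tool_pos: [0.607, -0.0596, 0.247]
tool_rot: [0.002, 0.784, 0.621, 0.002]
contact_force: [9.2, -2.1, -3.6]
gripper_width: 0.004
```

>>> play_rows:
  increments:
    - {"offset":[0,-1,0],"twist":0,"grip":0}
    - {"offset":[0,-2,0],"twist":0,"grip":0}
    - {"offset":[0,-2,0],"twist":0,"grip":0}

```text
time: 9.7
tool_pos: [0.6059, -0.0594, 0.2473]
tool_rot: [0.004, 0.784, 0.621, 0.003]
contact_force: [14.4, -2.2, -7.2]
gripper_width: -0.003
```

The force is rising without travel, so it is at the stop. I'll back off, lift and check.

>>> play_rows:
  increments:
    - {"offset":[0,6,0],"twist":0,"grip":0}
    - {"offset":[0,15,0],"twist":0,"grip":0}
    - {"offset":[0,30,0],"twist":0,"grip":0}
    - {"offset":[0,45,0],"twist":0,"grip":0}
    - {"offset":[0,45,0],"twist":0,"grip":0}

```text
time: 10.12
tool_pos: [0.6494, -0.0697, 0.2465]
tool_rot: [-0.0, 0.784, 0.621, -0.0]
contact_force: [0.4, -1.3, 0.4]
gripper_width: -0.001
```

>>> play_rows:
  increments:
    - {"offset":[0,0,-30],"twist":0,"grip":0}
    - {"offset":[0,0,-60],"twist":0,"grip":0}
    - {"offset":[0,0,-92],"twist":0,"grip":0}
    - {"offset":[0,0,-92],"twist":0,"grip":0}
    - {"offset":[0,0,-92],"twist":0,"grip":0}

```text
time: 10.53
tool_pos: [0.6483, -0.0692, 0.3416]
tool_rot: [0.001, 0.784, 0.621, 0.001]
contact_force: [0.4, 0.3, -0.3]
gripper_width: -0.001
```

```bash
python3 - <<'E'
from h import *
s=manip.state(); print(s["contact_force"],s["tool_pos"])
i=manip.grab_frame("wrist"); cv2.imwrite("pics/w2.png",i)
j=manip.grab_frame("side")
y=np.array([.9736,-.2284]);x=np.array([-.2284,-.9736]);O=np.array([.5465,.017])
for c in("wrist","side"):
  for q in("leaf_edge","latch_pin","weight","frames"):
    r=world(q,c,n=1); print(c,q,r,[np.round([x@(np.array(p[:2])-O),y@(np.array(p[:2])-O),p[2]],4) for _,p in r])
E
```

```text
[ 0.43480398  0.2994034  -0.29388998] [ 0.64828511 -0.0691895   0.3415841 ]
wrist leaf_edge [(0.82, [0.5195, -0.0887, 0.052])] [array([ 0.1091, -0.0021,  0.052 ])]
wrist latch_pin [(0.62, [0.5875, -0.0557, 0.0841])] [array([0.0614, 0.0565, 0.0841])]
wrist weight [(0.66, [0.5064, -0.1435, 0.015])] [array([ 0.1654, -0.0024,  0.015 ])]
wrist frames [] []
side leaf_edge [(0.55, [0.5212, -0.0868, 0.0625])] [array([ 0.1068, -0.0009,  0.0625])]
side latch_pin [(0.44, [0.5887, -0.0545, 0.0906])] [array([0.06  , 0.0574, 0.0906])]
side weight [(0.82, [0.509, -0.1466, 0.0119])] [array([0.1678, 0.0009, 0.0119])]
side frames [(0.9, [0.6799, 0.0236, 0.017])] [array([-0.0369,  0.1284,  0.017 ])]
```

View pics/w2.png

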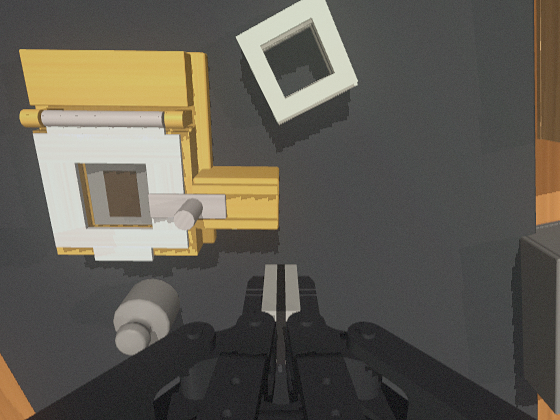

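The wrist view shows the tongue at (187,205) lying over the leaf's edge, the leaf flat, and the slide in its bed at (120,195). Handing in.

```bash
python3 -c "
from plant import manip
print(manip.job_done(), manip.state()['time'])"
```

```text
the job is handed in; nothing more can be done
the job is handed in; nothing more can be done
```

The leaf lies flat over the bed and the latch is pushed home. I handed the job in after about 11 s of robot time.

**What I did:** With the fingertips shut, I pushed the leaf by its outer edge along the hinge arc and let it down slowly until it met its stop at about 10 N. Then I pushed the pin along the jig's -y until it stopped, with the force rising from about 2 N to 14 N. I backed off and lifted clear before handing in.

**Last checks:**
- **Leaf:** flat. The networks put its edge 107–109 mm from the spine. The wrist camera gave its height as 52 mm and the side camera 62 mm, against 55 mm expected; that spread is a bit beyond the networks' stated accuracy.
- **Latch:** the networks measured about 29 mm of pin travel against 30 mm nominal, which is within their error. The rise in force is the better evidence that it is at its stop. The picture shows the tongue over the leaf's edge.
- **Slide and nearby things:** the slide shows in its bed through the leaf's window. The weight and the frames measured within about 5 mm of their first positions. The wrist network missed the frames in the last check, but the side camera found them. I did not measure the loupe, brush or glass pack again, as the arm did not go near them.

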